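Clamp a circuit board to its heat sink with self-closing tweezers

ROBOT

A 6-joint arm with a two-finger parallel gripper is mounted at the origin on the work surface. World frame = base frame: x ahead of the robot, y to its left, z up, the work surface at z = 0. Lengths are in m, angles in rad, forces in N, time in s.
With the tool pointing down it reaches from about 0.275 to 1 m from the base axis. Payload 8.4 kg.
Tool frame: the origin (TCP) lies at the very end of the fingers, on their centre line; the grasp point (between the pads) lies 19 mm behind it (ctrl.grasp_offset is the distance from the TCP to the grasp point, in m); z points along the fingers, y is the line along which they close (so a half turn about z gives the same grasp; the last joint's range is limited). The gripper opens to 85 mm and grips with 20 to 120 N. Pads are 22 mm wide; open, the fingers measure 114 mm over their backs; the gripper's body (76 mm by 85 mm) begins 54 mm behind the grasp point. The pads swing forward as they close: fully open they stand 13 mm farther back than shut.
Start: joints at [-0.002, 0.353, 1.633, -0, 1.155, -0.002], TCP at [0.625, -0, 0.231] pointing down, gripper open.
Joint ranges: [-2.63, 2.63], [-0.92, 2.1], [0.06, 2.66], [-1.3, 4.44], [0, 2.69], [-3.02, 3.02]. Speed limits (rad/s): [2.22, 2.22, 2.79, 3.14, 3.14, 3.14].

INTERFACE

Orientations are given as a unit quaternion [x, y, z, w].
In Python, from rig import ctrl gives the robot as it stands.
- The arm moves only by the tool jog_arm, never from a script. Its argument "increments" is a list of rows, each a list of 7 numbers: the opening, from 0 (shut) to 1 (fully open), then the shift along the tool's x, y, z in m, then the turn, a rotation vector about the tool's x, y, z in units of 5 degrees (1.0 is 5 degrees). A call has 1 to 20 rows; each row is the pose to reach, as a shift and turn from the pose commanded when the call began, along the tool's axes at that moment; what a row does not reach only later rows make up. A row lasts 1/10 s, in which the tool goes at most 50 mm and 8.59 degrees, less where a joint would pass 70% of its speed; a pose out of reach is approached as far as the arm can. A call with a gripper value outside its range is refused whole. The fingers move at their own pace and stop on an object; "grip_force" is the grip in N (left out, the last holds). Time passes only in rows, so rows that repeat a pose let the fingers close. It gives the time, the measured TCP pose, the force, the opening and the grip force at its end, in the units of the state.
- ctrl.observe(): the state, without advancing time (a new reading comes with each control period).
- ctrl.get_image(name): name is "scene" or "side" or "wrist"; returns a dict with "img" (480x640x3 uint8, red, green, blue), "K" (3x3 intrinsics, pixels), "rvec" (rotation vector, rad) and "tvec" (3), from world to camera coordinates, as OpenCV has them. Camera axes: x right, y down, z forward; pixel columns grow to the right and rows downward; lengths in m; the calibration is good to about 2 mm. The wrist camera is an equidistant fisheye: a pixel r from the principal point sees the ray r / f radians off the axis. A picture is of the moment at which its call begins. There is no depth.
- ctrl.hand_in(): hands the job in; it is judged then, once.
The state is a dict: "time_s": time; "joint_positions": joint angles; "qvel": joint speeds; "tau": joint torques, N m; "tool_pos": TCP position; "tool_rot": TCP orientation; "force": force on the tool from outside, world axes, zero at the start; "torque": the same for the moment, N m; "gripper_width": finger opening in m; "grasp_force": force on a finger pad.
Only numpy, scipy, OpenCV 4.12 (cv2) and the standard library are available. Lean on these libraries where they do the work, as an engineer would, in place of code of your own. Each camera call takes 0.05 s, during which the arm holds its last target. There are 200 camera calls.

TASK

The green circuit board stands loose against its heat sink and must be held to it while the bond cures. Take the two self-closing tweezers off their parking stands by squeezing them open, set them upright from above over board and heat sink together, one on the bare strip at each end with the jaw pads fully over the top edge, and let them close so that each grips both. Do not drop or lay down the tweezers, and leave the other things on the bench where they are.

Things in the scene. Friction and masses are not known exactly. Their poses are not given: they have to be found in the camera images.
- clamp_a_grip (a point): steel self-closing tweezers, upright, jaws down, 130 mm tall, 0.09 kg, starting clipped on a stand. Point midway between the two finger plates, 110 mm above the jaw tips: grasp here from above. z up; x: line along which the plates are squeezed. Plates 22 mm broad (y), 40 mm high (90 to 130 mm above the tips), splayed when at rest on the stand: 41 mm over the outsides here, 48 at the top. Both tweezers are alike
- clamp_a_hub (a point): spring hub of these tweezers, 20 mm thick, 70 mm above the jaw tips. Squeezing the plates fully together (28 mm over the outsides, parallel; about 10 N a side, then a stop takes the force) opens the jaws from 12 to about 31 mm, both arms alike; let go, the spring shuts the jaws with about 5 N. A half turn about z is the same grasp
- clamp_a_jaws (a point): the middle between the jaw pads of these tweezers, 11 mm above the jaw tips, 99 mm below the grip point, same axes; each pad is 16 mm broad (y), 22 mm high and 6 mm thick, and lies flat on 12 mm of material
- clamp_a_arm (a joint): opening angle of one arm of these tweezers: 0 when the jaws grip 12 mm (the stand's tongue, or board and heat sink together), 0.16 rad fully open, -0.075 rad empty and shut
- stand_a: parking stand, fixed: grey foot 70 x 70 x 14 mm with an upright wooden tongue 12 mm thick (x), 40 mm wide (y), its top 95 mm above the bench; origin under the foot's centre. The tweezers start with their jaw tips 25 mm below the tongue's top, same x axis as the stand
- clamp_b_grip (a point): steel self-closing tweezers, upright, jaws down, 130 mm tall, 0.09 kg, starting clipped on a stand. Point midway between the two finger plates, 110 mm above the jaw tips: grasp here from above. z up; x: line along which the plates are squeezed. Plates 22 mm broad (y), 40 mm high (90 to 130 mm above the tips), splayed when at rest on the stand: 41 mm over the outsides here, 48 at the top. Both tweezers are alike
- clamp_b_hub (a point): spring hub of these tweezers, 20 mm thick, 70 mm above the jaw tips. Squeezing the plates fully together (28 mm over the outsides, parallel; about 10 N a side, then a stop takes the force) opens the jaws from 12 to about 31 mm, both arms alike; let go, the spring shuts the jaws with about 5 N. A half turn about z is the same grasp
- clamp_b_jaws (a point): the middle between the jaw pads of these tweezers, 11 mm above the jaw tips, 99 mm below the grip point, same axes; each pad is 16 mm broad (y), 22 mm high and 6 mm thick, and lies flat on 12 mm of material
- clamp_b_arm (a joint): opening angle of one arm of these tweezers: 0 when the jaws grip 12 mm (the stand's tongue, or board and heat sink together), 0.16 rad fully open, -0.075 rad empty and shut
- stand_b: parking stand, fixed: grey foot 70 x 70 x 14 mm with an upright wooden tongue 12 mm thick (x), 40 mm wide (y), its top 95 mm above the bench; origin under the foot's centre. The tweezers start with their jaw tips 25 mm below the tongue's top, same x axis as the stand
- fixture: fixed bonding fixture: black base 70 x 180 x 20 mm; upright aluminium heat sink 160 mm long (y), 6 mm thick (x 0 to 6), top 95 mm above the bench, with six fins 22 mm deep on its +x side in the middle only (y -32 to 32). On its -x side a groove, its lip 25 mm high over the base, x -9 to -14 mm. Origin on the bench under mid length of the plate's front face, z up
- sink_top (a point): centre of the top edge of the heat sink's front face (where the circuit board is to lie against it), 95 mm above the bench, axes as the fixture; board and sink pressed together span x -6 to +6 mm here
- strip_left (a point): the same edge at the middle of the bare end strip on the +y side (60 mm from the centre); this bare strip runs from y 36 to 78 mm
- strip_right (a point): the same on the -y side (-60 mm); the bare strip runs from y -36 to -78 mm
- board_mid (a point): centre of the loose green circuit board, upright in the groove in front of the heat sink, about 2 mm off it: 6 mm thick (x), 156 mm long (y), 72 mm high (its top 92 mm above the bench), 0.12 kg; three black devices up to 6 mm thick on its -x face fill the middle (y -33 to +33 mm), both ends are bare
- bottle: bystander, loose, to be left alone: white pump bottle with a grey top, upright, 64 mm across, 240 mm high: much taller than everything else on the bench near the work; origin at the centre of its underside
- reel: bystander, loose, to be left alone: grey wire reel, upright, 72 mm across, 62 mm high; origin at the centre of its underside
- capacitor: bystander, loose, to be left alone: aluminium can capacitor, upright, 60 mm across, 114 mm high with its two terminals; origin at the centre of its underside
- module: bystander, loose, to be left alone: clear boxed circuit module with a white top and four sockets, 80 x 60 mm, 54 mm high; origin at the centre of its underside
- screwdriver: bystander, loose, to be left alone: screwdriver lying flat, 170 mm long, about 30 mm high; origin at the middle of its length
- toroid: bystander, loose, to be left alone: dark ring core lying flat, 68 mm across, 24 mm high; origin at the centre of its underside
- jar: bystander, loose, to be left alone: small amber jar with black lid, 48 mm across, 45 mm high; origin at the centre of its underside
Not all that is in view belongs to the job. Leave any yellow look-alike of the part that bears clamp_a_grip alone.

How it is judged:
On the way, in this order (a step that is already met when the one before it is completed fails the run):
1. one of the tweezers is lifted off its stand (((height (world z) of clamp_a_jaws above 0.115 m and contact force between the fingers and clamp_a above 1 N) or (height (world z) of clamp_b_jaws above 0.115 m and contact force between the fingers and clamp_b above 1 N))), for 0.2 s.
2. one of the tweezers grips board and heat sink together at an end strip, let go by the robot (((y of clamp_a_jaws in the frame of fixture between 0.044 and 0.076 m and z of clamp_a_jaws in the frame of fixture below 0.088 m and contact force between clamp_a and board above 1 N and contact force between clamp_a and fixture above 1 N and angle between clamp_a_grip's own z axis and vertical below 0.25 rad) or (y of clamp_a_jaws in the frame of fixture between -0.076 and -0.044 m and z of clamp_a_jaws in the frame of fixture below 0.088 m and contact force between clamp_a and board above 1 N and contact force between clamp_a and fixture above 1 N and angle between clamp_a_grip's own z axis and vertical below 0.25 rad) or (y of clamp_b_jaws in the frame of fixture between 0.044 and 0.076 m and z of clamp_b_jaws in the frame of fixture below 0.088 m and contact force between clamp_b and board above 1 N and contact force between clamp_b and fixture above 1 N and angle between clamp_b_grip's own z axis and vertical below 0.25 rad) or (y of clamp_b_jaws in the frame of fixture between -0.076 and -0.044 m and z of clamp_b_jaws in the frame of fixture below 0.088 m and contact force between clamp_b and board above 1 N and contact force between clamp_b and fixture above 1 N and angle between clamp_b_grip's own z axis and vertical below 0.25 rad)) and contact force between the fingers and clamp_a below 0.2 N and contact force between the fingers and clamp_b below 0.2 N), for 0.2 s.
At the end, for the whole second after the job is handed in: Both tweezers grip board and heat sink together (over 1 N on each), one at each end: jaw middle 44 to 76 mm from the fixture's centre along the plate and at least 7 mm below the heat sink's top edge, upright within 0.25 rad, released and at rest (below 0.02 m/s) ((((y of clamp_a_jaws in the frame of fixture between 0.044 and 0.076 m and z of clamp_a_jaws in the frame of fixture below 0.088 m and contact force between clamp_a and board above 1 N and contact force between clamp_a and fixture above 1 N and angle between clamp_a_grip's own z axis and vertical below 0.25 rad) and (y of clamp_b_jaws in the frame of fixture between -0.076 and -0.044 m and z of clamp_b_jaws in the frame of fixture below 0.088 m and contact force between clamp_b and board above 1 N and contact force between clamp_b and fixture above 1 N and angle between clamp_b_grip's own z axis and vertical below 0.25 rad)) or ((y of clamp_a_jaws in the frame of fixture between -0.076 and -0.044 m and z of clamp_a_jaws in the frame of fixture below 0.088 m and contact force between clamp_a and board above 1 N and contact force between clamp_a and fixture above 1 N and angle between clamp_a_grip's own z axis and vertical below 0.25 rad) and (y of clamp_b_jaws in the frame of fixture between 0.044 and 0.076 m and z of clamp_b_jaws in the frame of fixture below 0.088 m and contact force between clamp_b and board above 1 N and contact force between clamp_b and fixture above 1 N and angle between clamp_b_grip's own z axis and vertical below 0.25 rad))) and contact force between the fingers and clamp_a below 0.2 N and contact force between the fingers and clamp_b below 0.2 N and linear speed of each of clamp_a, clamp_b, board below 0.02 m/s); the robot touches nothing.
It fails at once if a bystander is pushed more than 30 mm (distance of any of bottle, reel, capacitor, module, screwdriver, toroid, jar from where it was at the start of the episode above 0.03 m).
It fails at once if tweezers are dropped or laid down (tipped more than 0.9 rad, or jaws below 30 mm over the bench) ((angle between clamp_a_grip's own z axis and vertical above 0.9 rad or height (world z) of clamp_a_jaws below 0.03 m) or (angle between clamp_b_grip's own z axis and vertical above 0.9 rad or height (world z) of clamp_b_jaws below 0.03 m)).
It fails at once if the board is knocked out of the groove (angle between board_mid's own z axis and vertical above 0.6 rad or distance between board_mid and sink_top above 0.08 m).
It also fails if it takes over 64 s, if anything falls off the work surface, if the arm or the gripper's body presses on something with over 40 N, if the wrist force passes 120 N, or if a joint passes its speed limit or range.

## Working session

There is one attempt and no reset: what is moved stays moved. The work goes in short steps, Python scripts to look and compute and a tool call to move; the robot and the scene stay as the last step left them, time stands still between calls to the robot, and variables do not carry over. Pictures are saved under pics/ and viewed, at most 10 in all, crops included, and the job is handed in when it is done.

Besides the shell and the picture viewer there is one more tool, called after "Emit:" as a command line: name --pt "numbers of a row" for each row, then --argument value for the rest. jog_arm: Moves the arm, as the interface text tells. Its arguments: {"type":"object","properties":{"increments":{"type":"array","items":{"type":"array","items":{"type":"number"}}},"grip_force":{"type":"number"}},"required":["increments"]}

```bash
mkdir -p pics; ls; cat > h.py <<'E'
import numpy as np, cv2
from scipy.spatial.transform import Rotation as R
from rig import ctrl
def snap(n,f,crop=None,s=1):
    d=ctrl.get_image(n); im=cv2.cvtColor(d['img'],cv2.COLOR_RGB2BGR)
    np.savez('pics/'+f+'.npz',K=d['K'],r=d['rvec'],t=d['tvec'],img=im)
    cv2.imwrite('pics/'+f+'.png',im); return d,im
def proj(d,P):
    return cv2.projectPoints(np.array(P,float).reshape(-1,1,3),d['r'],d['t'],d['K'],None)[0].reshape(-1,2)
def ray(d,uv,fish=False):
    Rm=cv2.Rodrigues(d['r'])[0]; K=d['K']; x=(uv[0]-K[0,2])/K[0,0]; y=(uv[1]-K[1,2])/K[1,1]
    if fish:
        r=np.hypot(x,y); v=np.array([x/r*np.sin(r),y/r*np.sin(r),np.cos(r)]) if r>0 else np.array([0,0,1.])
    else: v=np.array([x,y,1])
    return -Rm.T@d['t'].ravel(), Rm.T@v
def at_z(d,uv,z,fish=False):
    c,v=ray(d,uv,fish); return c+v*(z-c[2])/v[2]
E
python3 - <<'E'
from h import *
for n in ('scene','side','wrist'):
    d,im=snap(n,n+'0'); print(n,d['K'].round(1).tolist(),(-cv2.Rodrigues(d['rvec'])[0].T@d['tvec'].ravel()).round(3))
print(ctrl.observe())
E
```

```text
pics
scene [[564.6, 0.0, 324.9], [0.0, 564.6, 242.6], [0.0, 0.0, 1.0]] [1.038 0.343 1.167]
side [[471.0, 0.0, 318.6], [0.0, 471.0, 243.8], [0.0, 0.0, 1.0]] [ 0.498 -0.815  0.81 ]
wrist [[371.6, 0.0, 315.9], [0.0, 371.6, 244.2], [0.0, 0.0, 1.0]] [0.626 0.08  0.373]
{'time_s': 0.15, 'joint_positions': array([-2.42623777e-03,  3.53503141e-01,  1.63393303e+00, -1.57318632e-05,
        1.15521515e+00, -2.41489191e-03]), 'qvel': array([-0.00180542, -0.00295325, -0.00129416,  0.00147017,  0.00131025,
       -0.00121149]), 'tau': array([-7.39769093e-04, -6.05638933e+01, -3.42338884e+01, -2.29960733e-05,
        6.16452831e-03, -4.00942213e-05]), 'tool_pos': array([ 6.24647713e-01, -2.04748573e-05,  2.30738304e-01]), 'tool_rot': array([ 7.07108445e-01,  7.07104919e-01, -3.78487942e-04, -3.70125117e-04]), 'force': array([-0.54999089,  0.18059828, -0.51597767]), 'torque': array([-0.03093734, -0.03447351, -0.0221052 ]), 'grasp_force': 0.0, 'gripper_width': 0.08541692966056437}
```

View pics/scene0.png

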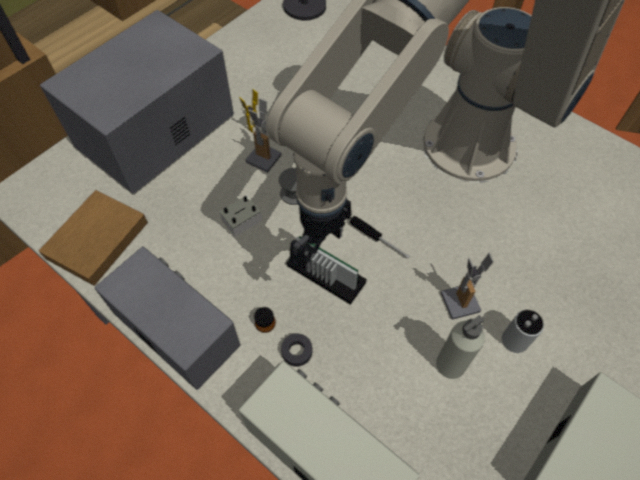

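View pics/wrist0.png

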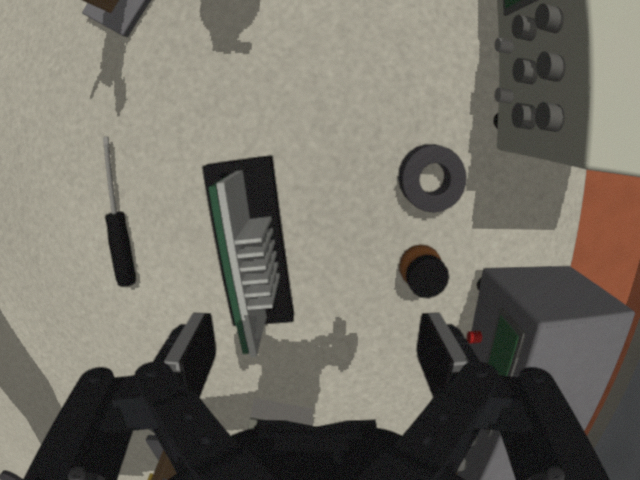

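View pics/side0.png

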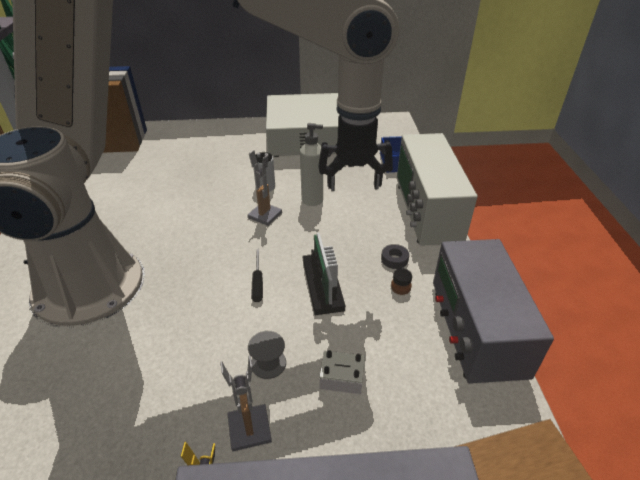

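The scene shows the fixture at about (327,275), one steel tweezers near the bottle at (468,285), and the other at (262,150) with the yellow look-alike next to it. In side view they are at (265,190) and (243,400), with yellow at (198,455). I'll enlarge these areas.

```bash
python3 - <<'E'
from h import *
L=[('scene0',415,235),('scene0',215,85),('side0',215,145),('side0',190,345)]
T=[]
for n,x,y in L:
    c=cv2.imread(f'pics/{n}.png')[y:y+100,x:x+133]; T.append(cv2.resize(c,(400,300),interpolation=cv2.INTER_CUBIC))
cv2.imwrite('pics/crops.png',np.vstack([np.hstack(T[:2]),np.hstack(T[2:])]))
d=np.load('pics/wrist0.npz')
for uv in [(204,163),(272,156),(293,320),(237,326)]: print('base',at_z(d,uv,.02,True).round(4))
for uv in [(217,188),(240,172),(258,352),(246,354)]: print('top',at_z(d,uv,.095,True).round(4))
E
```

```text
base [0.516  0.0456 0.02  ]
base [0.5836 0.0503 0.02  ]
base [ 0.6002 -0.1255  0.02  ]
base [ 0.5369 -0.1347  0.02  ]
top [0.5487 0.033  0.095 ]
top [0.5676 0.045  0.095 ]
top [ 0.5725 -0.1166  0.095 ]
top [ 0.5611 -0.1193  0.095 ]
```

View pics/crops.png

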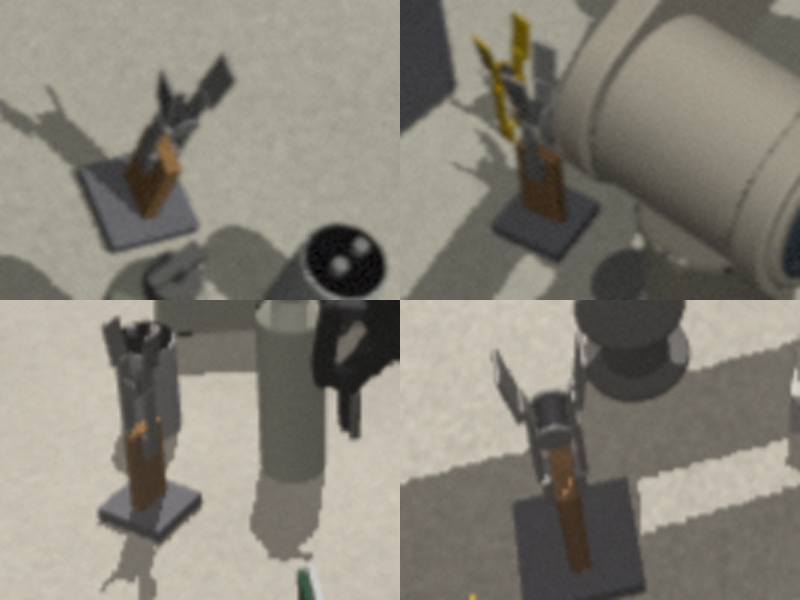

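Crops: the left stand's foot corners are at crop (78,175), (112,245) and (197,228). The right stand's are at (115,205), (228,180) and (243,285) in its own tile. Both tweezers sit upright on their tongues.

```bash
python3 - <<'E'
from h import *
def f(n,x0,y0,pts,z):
    d=np.load(f'pics/{n}.npz'); P=[at_z(d,(x0+u/3,y0+v/3),z) for u,v in pts]
    print(n,z); print(np.round(P,3)[:,:2].tolist())
    return
f('scene0',415,235,[(78,175),(112,247),(197,228)],.012)
f('side0',215,145,[(100,212),(160,235),(200,192)],.012)
f('scene0',215,85,[(94,225),(157,255),(198,208)],.012)
f('side0',190,345,[(115,205),(228,180),(243,285)],.014)
# plates tops z = .095-.025+.130=.200
print('plates')
f('scene0',415,235,[(163,72),(220,65)],.2)
f('side0',215,145,[(110,25),(150,30)],.2)
f('side0',190,345,[(95,55),(180,35)],.2)
d=np.load('pics/wrist0.npz')
E
```

```text
scene0 0.012
[[0.428, 0.195], [0.461, 0.247], [0.408, 0.287]]
side0 0.012
[[0.37, 0.224], [0.426, 0.186], [0.462, 0.247]]
scene0 0.012
[[0.435, -0.411], [0.424, -0.347], [0.363, -0.355]]
side0 0.014
[[0.36, -0.364], [0.428, -0.353], [0.438, -0.42]]
plates
scene0 0.2
[[0.429, 0.22], [0.4, 0.246]]
side0 0.2
[[0.397, 0.235], [0.431, 0.224]]
side0 0.2
[[0.376, -0.386], [0.418, -0.377]]
```

Emit:
jog_arm --pt "1 0 0 -0.05 0 0 0" --pt "1 0.237 -0.208 -0.06 0 0 6.4" --pt "1 0.237 -0.208 -0.06 0 0 6.4" --pt "1 0.237 -0.208 -0.06 0 0 6.4" --pt "1 0.237 -0.208 -0.06 0 0 6.4" --pt "1 0.237 -0.208 -0.06 0 0 6.4" --pt "1 0.237 -0.208 -0.06 0 0 6.4" --pt "1 0.237 -0.208 -0.06 0 0 6.4" --pt "1 0.237 -0.208 -0.06 0 0 6.4" --pt "1 0.237 -0.208 -0.06 0 0 6.4" --pt "1 0.237 -0.208 -0.06 0 0 6.4" --grip_force 40

```text
time_s: 1.25
tool_pos: [0.4177, 0.2363, 0.2912]
tool_rot: [0.875, 0.484, -0.0, 0.0]
force: [0.1, 0.5, -0.5]
gripper_width: 0.0854
grasp_force: 0.0
```

```bash
python3 - <<'E'
from h import *
d=np.load('pics/side0.npz'); s=np.load('pics/scene0.npz')
print('bottle',at_z(d,(312,203),0)[:2], at_z(s,(453,372),0)[:2],'cap',at_z(s,(517,347),0)[:2],'reel',at_z(d,(268,368),0)[:2])
snap('wrist','w1')
o=ctrl.observe();print(o['tool_pos'],o['tool_rot'])
E
```

```text
bottle [0.54955452 0.2855253 ] [0.5603497  0.31655299] cap [0.42307915 0.39268326] reel [ 0.42944638 -0.26363001]
[0.41771879 0.23619554 0.29112244] [ 8.74933864e-01  4.84242400e-01 -1.16481704e-04  1.33769885e-04]
```

View pics/w1.png

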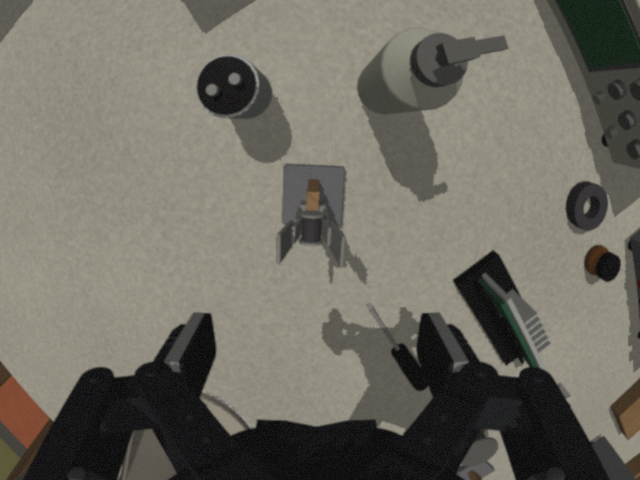

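The tweezers lie between the fingers. The top edges of the plates run from about (278,238) to (278,262) and (343,237) to (343,264). The foot's back corners are at (285,165) and (345,167).

```bash
python3 - <<'E'
from h import *
d=np.load('pics/w1.npz'); o=ctrl.observe(); T=R.from_quat(o['tool_rot'])
def q(n,uv,z):
    P=at_z(d,uv,z,True); print(n,P.round(4), T.inv().apply(P-o['tool_pos']).round(4))
for uv in [(278,238),(278,262),(343,237),(343,264),(310.5,250)]: q('plate',uv,.2)
for uv in [(285,165),(345,167),(283,225)]: q('foot',uv,.014)
for uv in [(307,180),(320,180),(307,209),(320,210)]: q('tongue',uv,.095)
for uv in [(303,245),(320,245)]: q('hub',uv,.15)
print(cv2.Rodrigues(d['r'])[0]@T.as_matrix())
E
```

```text
plate [0.4014 0.2548 0.2   ] [ 0.0071 -0.0237  0.0911]
plate [0.3918 0.2406 0.2   ] [-0.01   -0.0243  0.0911]
plate [0.4382 0.2325 0.2   ] [0.0078 0.0193 0.0911]
plate [0.4284 0.216  0.2   ] [-0.0114  0.0197  0.0911]
plate [0.4151 0.2362 0.2   ] [-0.0013 -0.0022  0.0911]
foot [0.4079 0.2835 0.014 ] [ 0.0349 -0.0334  0.2771]
foot [0.4642 0.2455 0.014 ] [0.0327 0.0344 0.2771]
foot [0.3673 0.2256 0.014 ] [-0.0357 -0.0372  0.2771]
tongue [0.4278 0.2649 0.095 ] [ 0.0298 -0.0067  0.1961]
tongue [0.4379 0.2586 0.095 ] [0.0298 0.0052 0.1961]
tongue [0.4131 0.2418 0.095 ] [ 0.0023 -0.0069  0.1961]
tongue [0.4229 0.2345 0.095 ] [0.0014 0.0053 0.1961]
hub [0.4023 0.2285 0.15  ] [-0.0147 -0.009   0.1411]
hub [0.4139 0.2212 0.15  ] [-0.0147  0.0047  0.1411]
[[ 3.81889928e-04  9.99999745e-01 -6.04181977e-04]
 [-9.48427332e-01  1.70672475e-04 -3.16994584e-01]
 [-3.16994400e-01  6.94079740e-04  9.48427155e-01]]
```

Emit:
jog_arm --pt "1 -0.001 -0.002 0.04 0 0 0.2" --pt "1 -0.001 -0.002 0.08 0 0 0.2" --pt "1 -0.001 -0.002 0.11 0 0 0.2" --pt "1 -0.001 -0.002 0.133 0 0 0.2" --pt "1 -0.001 -0.002 0.133 0 0 0.2" --pt "0.5 -0.001 -0.002 0.133 0 0 0.2" --pt "0.3 -0.001 -0.002 0.133 0 0 0.2" --pt "0 -0.001 -0.002 0.133 0 0 0.2" --pt "0 -0.001 -0.002 0.133 0 0 0.2" --pt "0 -0.001 -0.002 0.133 0 0 0.2" --pt "0 -0.001 -0.002 0.133 0 0 0.2" --pt "0 -0.001 -0.002 0.133 0 0 0.2" --pt "0 -0.001 -0.002 0.133 0 0 0.2" --pt "0 -0.001 -0.002 0.133 0 0 0.2" --pt "0 -0.001 -0.002 0.133 0 0 0.2" --grip_force 40

```text
time_s: 2.8
tool_pos: [0.4147, 0.2372, 0.1582]
tool_rot: [0.879, 0.477, -0.0, 0.0]
force: [0.0, -0.1, -0.7]
gripper_width: 0.0265
grasp_force: 45.4
```

Emit:
jog_arm --pt "0 0 0 -0.01 0 0 0" --pt "0 0 0 -0.03 0 0 0" --pt "0 0 0 -0.06 0 0 0" --pt "0 0 0 -0.1 0 0 0" --pt "0 0 0 -0.11 0 0 0" --pt "0 -0.015 0.03 -0.11 0 0 -1" --pt "0 -0.04 0.07 -0.11 0 0 -2.5" --pt "0 -0.06 0.11 -0.11 0 0 -4" --pt "0 -0.085 0.15 -0.11 0 0 -5" --pt "0 -0.107 0.19 -0.11 0 0 -6" --pt "0 -0.13 0.23 -0.11 0 0 -7" --pt "0 -0.147 0.26 -0.11 0 0 -7.6" --pt "0 -0.154 0.271 -0.11 0 0 -7.8" --pt "0 -0.154 0.271 -0.11 0 0 -7.8" --pt "0 -0.154 0.271 -0.11 0 0 -7.8" --pt "0 -0.154 0.271 -0.11 0 0 -7.8"

```text
time_s: 4.4
tool_pos: [0.5577, -0.0386, 0.2683]
tool_rot: [0.669, 0.743, -0.0, -0.0]
force: [0.2, -0.6, -0.8]
gripper_width: 0.0262
grasp_force: 45.4
```

```bash
python3 - <<'E'
from h import *
d,im=snap('wrist','w2')
cv2.imwrite('pics/w2c.png',cv2.resize(im[80:380,120:520],(800,600),interpolation=cv2.INTER_CUBIC))
o=ctrl.observe();print(o['tool_pos'],o['tool_rot'])
E
```

```text
[ 0.55774561 -0.03856914  0.26836159] [ 6.68871735e-01  7.43377816e-01  2.53412732e-05 -1.56984450e-04]
```

View pics/w2c.png

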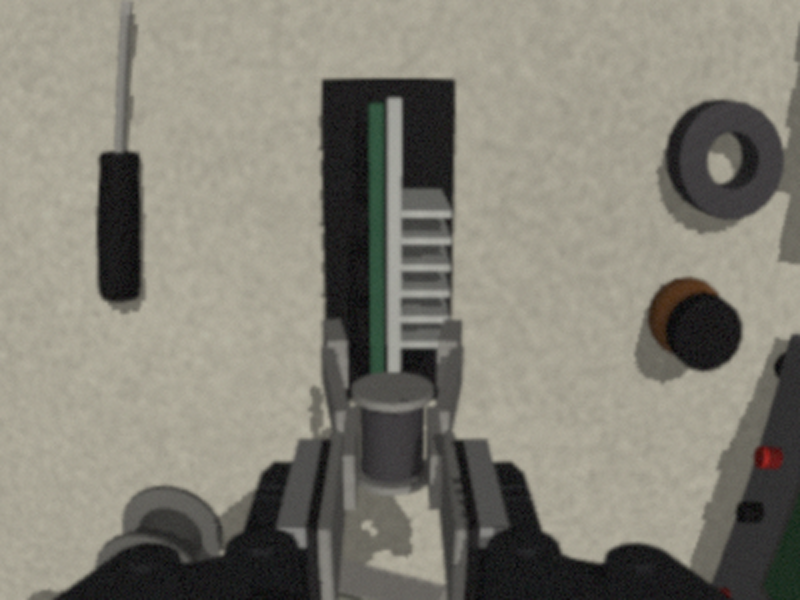

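The view shows the sink top at crop x 387–402 starting at y 98, the board at x 369–384 beside it, and the open tweezers held upright with the hub at (393,430).

```bash
python3 - <<'E'
from h import *
d=np.load('pics/w2.npz'); o=ctrl.observe(); T=R.from_quat(o['tool_rot'])
def q(n,u,v,z):
    P=at_z(d,(120+u/2,80+v/2),z,True); print(n,P.round(4), T.inv().apply(P-o['tool_pos']).round(4))
for u,v in [(387,98),(403,98),(388,365),(402,365)]: q('sink',u,v,.095)
for u,v in [(369,103),(384,103),(370,365),(384,365)]: q('board',u,v,.092)
for u,v in [(323,79),(454,80)]: q('base',u,v,.02)
q('fin',402,216,.095);q('fin',402,347,.095)
q('tipL',348,322,.18);q('tipR',440,322,.18)
q('hub',354,392,.25);q('hub',434,392,.25)
E
```

```text
sink [0.5484 0.0369 0.095 ] [ 0.076  -0.0013  0.1734]
sink [0.5551 0.0376 0.095 ] [0.076  0.0054 0.1734]
sink [ 0.5612 -0.0817  0.095 ] [-0.0433 -0.0011  0.1734]
sink [ 0.5675 -0.081   0.095 ] [-0.0433  0.0053  0.1733]
board [0.5411 0.034  0.092 ] [ 0.0738 -0.0089  0.1764]
board [0.5474 0.0346 0.092 ] [ 0.0738 -0.0026  0.1764]
board [ 0.553  -0.0837  0.092 ] [-0.0444 -0.0094  0.1764]
board [ 0.5595 -0.083   0.092 ] [-0.0444 -0.0029  0.1764]
base [0.514  0.0427 0.02  ] [ 0.0854 -0.0349  0.2484]
base [0.5815 0.0493 0.02  ] [0.0848 0.0329 0.2484]
fin [ 0.5601 -0.0129  0.095 ] [0.0253 0.0051 0.1734]
fin [ 0.5666 -0.0723  0.095 ] [-0.0345  0.0053  0.1734]
tipL [ 0.5436 -0.035   0.18  ] [ 0.005  -0.0137  0.0884]
tipR [ 0.5735 -0.0319  0.18  ] [0.005  0.0164 0.0884]
hub [ 0.5484 -0.0291  0.25  ] [ 0.0104 -0.0083  0.0184]
hub [ 0.5672 -0.0271  0.25  ] [0.0104 0.0106 0.0184]
```

Emit:
jog_arm --pt "0 0.03 -0.003 0 0 0 0" --pt "0 0.055 -0.003 0 0 0 0" --pt "0 0.055 -0.003 0 0 0 0" --pt "0 0.055 -0.003 0 0 0 0" --pt "0 0.055 -0.003 0.03 0 0 0" --pt "0 0.055 -0.003 0.06 0 0 0" --pt "0 0.055 -0.003 0.075 0 0 0" --pt "0 0.055 -0.003 0.09 0 0 0" --pt "0 0.055 -0.003 0.1 0 0 0" --pt "0 0.055 -0.003 0.11 0 0 0" --pt "0 0.055 -0.003 0.113 0 0 0" --pt "0 0.055 -0.003 0.113 0 0 0" --pt "0 0.055 -0.003 0.113 0 0 0"

```text
time_s: 5.75
tool_pos: [0.5499, 0.0148, 0.1558]
tool_rot: [0.669, 0.743, 0.0, 0.0]
force: [-0.2, 0.8, -1.4]
gripper_width: 0.0261
grasp_force: 45.4
```

```bash
python3 - <<'E'
from h import *
d,im=snap('side','s2'); e,jm=snap('wrist','w3')
c=cv2.resize(im[200:350,240:440],(400,300),interpolation=cv2.INTER_CUBIC); w=cv2.resize(jm[120:345,170:470],(400,300))
cv2.imwrite('pics/c3.png',np.hstack([c,w]))
E
```

```text
(no output)
```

View pics/c3.png

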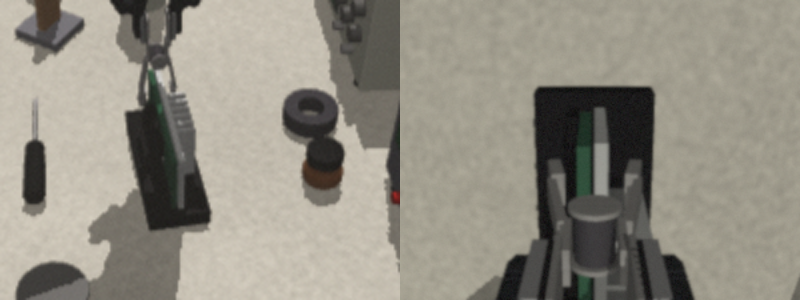

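The jaws straddle the board and sink, with both jaw arms clear of them. Now I'll open the gripper and back up.

Emit:
jog_arm --pt "0.4 0 0 0 0 0 0" --pt "0.5 0 0 0 0 0 0" --pt "0.6 0 0 0 0 0 0" --pt "0.8 0 0 0 0 0 0" --pt "1 0 0 0 0 0 0" --pt "1 0 0 0 0 0 0" --pt "1 0 0 0 0 0 0" --pt "1 0 0 0 0 0 0" --pt "1 0 0 -0.02 0 0 0" --pt "1 0 0 -0.05 0 0 0" --pt "1 0 0 -0.09 0 0 0" --pt "1 0 0 -0.13 0 0 0" --pt "1 0 0 -0.13 0 0 0" --pt "1 0 0 -0.13 0 0 0"

```text
time_s: 7.25
tool_pos: [0.5499, 0.0149, 0.2861]
tool_rot: [0.669, 0.743, 0.001, 0.001]
force: [-0.5, 0.9, -1.2]
gripper_width: 0.0855
grasp_force: 0.0
```

```bash
python3 - <<'E'
from h import *
d,im=snap('side','s4'); e,jm=snap('wrist','w4')
c=cv2.resize(im[180:330,240:440],(400,300),interpolation=cv2.INTER_CUBIC); w=cv2.resize(jm[120:345,170:470],(400,300))
cv2.imwrite('pics/c4.png',np.hstack([c,w]))
o=ctrl.observe();print(o['tool_pos'],o['tool_rot'],o['gripper_width'])
E
```

```text
[0.54875341 0.0148136  0.28416862] [ 6.69130230e-01  7.43144684e-01 -5.89488143e-04 -6.04927194e-04] 0.0853854467660878
```

View pics/c4.png

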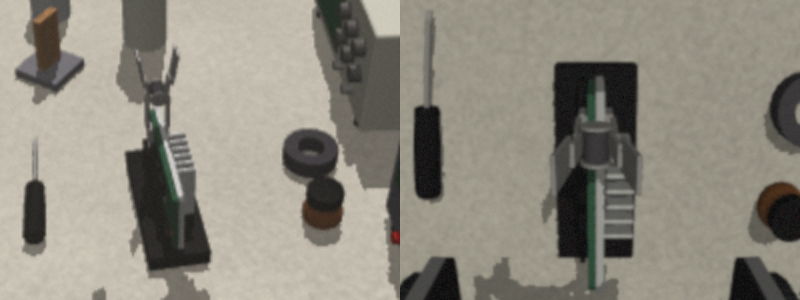

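The first tweezers grip board and sink upright, and the stand behind them is empty. Next is the second stand, so I'll check the nearby box and the yellow look-alike first.

```bash
python3 - <<'E'
from h import *
s=np.load('pics/scene0.npz')
for uv in [(135,188),(232,110)]: print('box bottom',at_z(s,uv,0))
for z in (.1,.2,.3): print('box top corner (120,118) at',z,at_z(s,(120,118),z), at_z(s,(222,52),z))
d=np.load('pics/side0.npz')
print('yellow tops',at_z(d,(184,447),.2),at_z(d,(214,450),.2))
E
```

```text
box bottom [ 0.67881077 -0.57060238  0.        ]
box bottom [ 0.32592781 -0.57401295  0.        ]
box top corner (120,118) at 0.1 [ 0.59027329 -0.69070388  0.1       ] [ 0.24987669 -0.66995013  0.1       ]
box top corner (120,118) at 0.2 [ 0.63222127 -0.59378786  0.2       ] [ 0.32372967 -0.57497933  0.2       ]
box top corner (120,118) at 0.3 [ 0.67416925 -0.49687183  0.3       ] [ 0.39758265 -0.48000853  0.3       ]
yellow tops [ 0.3373454  -0.51371677  0.2       ] [ 0.37721926 -0.52054938  0.2       ]
```

Emit:
jog_arm --pt "1 -0.04 -0.02 -0.01 0 0 0" --pt "1 -0.08 -0.04 -0.01 0 0 -0.3" --pt "1 -0.125 -0.062 -0.01 0 0 -0.7" --pt "1 -0.17 -0.085 -0.01 0 0 -0.7" --pt "1 -0.215 -0.107 -0.01 0 0 -0.7" --pt "1 -0.26 -0.13 -0.01 0 0 -0.7" --pt "1 -0.3 -0.15 -0.01 0 0 -0.7" --pt "1 -0.34 -0.17 -0.01 0 0 -0.7" --pt "1 -0.37 -0.185 -0.01 0 0 -0.7" --pt "1 -0.386 -0.193 -0.01 0 0 -0.7" --pt "1 -0.386 -0.193 -0.01 0 0 -0.7" --pt "1 -0.386 -0.193 -0.01 0 0 -0.7" --pt "1 -0.386 -0.193 -0.01 0 0 -0.7" --pt "1 -0.386 -0.193 -0.01 0 0 -0.7"

```text
time_s: 8.75
tool_pos: [0.3984, -0.388, 0.2952]
tool_rot: [0.646, 0.764, 0.0, -0.0]
force: [0.1, -0.2, -0.4]
gripper_width: 0.0853
grasp_force: 0.0
```

```bash
python3 - <<'E'
from h import *
d,im=snap('wrist','w5')
cv2.imwrite('pics/w5c.png',cv2.resize(im[110:410,120:520],(800,600),interpolation=cv2.INTER_CUBIC))
E
```

```text
(no output)
```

View pics/w5c.png

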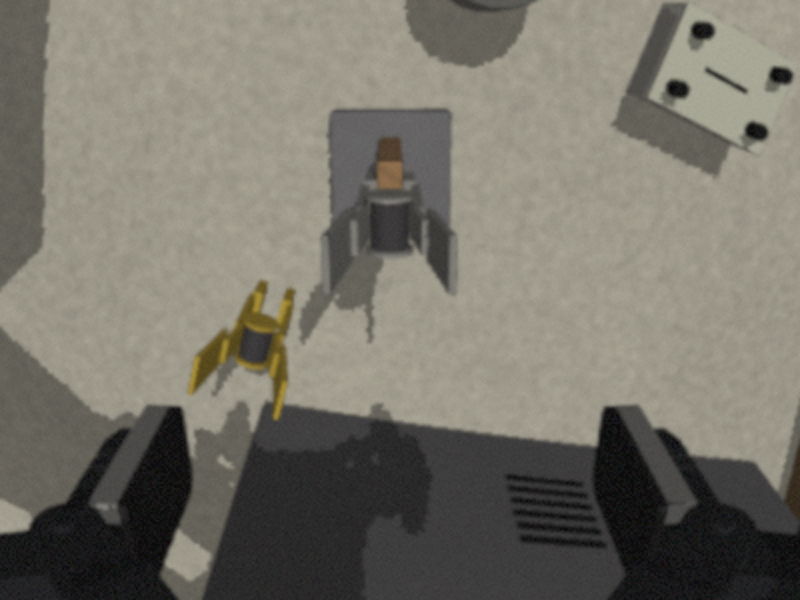

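The grey tweezers' plate tops are at x 323 and 457, y 235–293, and the foot's back corners are at (331,110) and (450,110). The yellow pair is clear at (250,345).

```bash
python3 - <<'E'
from h import *
d=np.load('pics/w5.npz'); o=ctrl.observe(); T=R.from_quat(o['tool_rot'])
def q(n,u,v,z):
    P=at_z(d,(120+u/2,110+v/2),z,True); print(n,P.round(4), T.inv().apply(P-o['tool_pos']).round(4))
for u,v in [(323,235),(323,292),(457,235),(457,293),(390,264)]: q('plate',u,v,.2)
for u,v in [(331,110),(450,110)]: q('foot',u,v,.014)
for u,v in [(377,162),(402,162),(377,187),(402,187)]: q('tongue',u,v,.095)
for u,v in [(190,388),(278,415)]: q('yellow',u,v,.2)
E
```

```text
plate [ 0.3744 -0.3796  0.2   ] [ 0.0124 -0.0222  0.0953]
plate [ 0.3772 -0.3997  0.2   ] [-0.0079 -0.0228  0.0953]
plate [ 0.4185 -0.3722  0.2   ] [0.0124 0.0225 0.0953]
plate [ 0.4225 -0.3925  0.2   ] [-0.0082  0.0231  0.0953]
plate [ 0.3981 -0.386   0.2   ] [0.0022 0.0001 0.0953]
foot [ 0.3594 -0.3605  0.014 ] [ 0.0338 -0.0339  0.2813]
foot [ 0.4263 -0.3492  0.014 ] [0.0337 0.034  0.2813]
tongue [ 0.3893 -0.3715  0.095 ] [ 0.018  -0.0061  0.2003]
tongue [ 0.4009 -0.3695  0.095 ] [0.018  0.0056 0.2003]
tongue [ 0.3913 -0.3833  0.095 ] [ 0.006  -0.0062  0.2003]
tongue [ 0.4029 -0.3813  0.095 ] [0.006  0.0056 0.2003]
yellow [ 0.3332 -0.4458  0.2   ] [-0.046  -0.0739  0.0953]
yellow [ 0.367  -0.4508  0.2   ] [-0.0565 -0.0413  0.0953]
```

Emit:
jog_arm --pt "0.8 0.002 0 0.02 0 0 0" --pt "0.8 0.002 0 0.05 0 0 0" --pt "0.8 0.002 0 0.08 0 0 0" --pt "0.8 0.002 0 0.11 0 0 0" --pt "0.8 0.002 0 0.137 0 0 0" --pt "0.8 0.002 0 0.137 0 0 0" --pt "0.5 0.002 0 0.137 0 0 0" --pt "0.3 0.002 0 0.137 0 0 0" --pt "0 0.002 0 0.137 0 0 0" --pt "0 0.002 0 0.137 0 0 0" --pt "0 0.002 0 0.137 0 0 0" --pt "0 0.002 0 0.137 0 0 0" --pt "0 0.002 0 0.137 0 0 0" --pt "0 0.002 0 0.137 0 0 0" --pt "0 0.002 0 0.137 0 0 0" --grip_force 40

```text
time_s: 10.3
tool_pos: [0.3975, -0.3872, 0.1582]
tool_rot: [0.646, 0.763, 0.0, -0.0]
force: [0.7, 0.1, -0.3]
gripper_width: 0.0267
grasp_force: 42.7
```

Emit:
jog_arm --pt "0 0 0 -0.01 0 0 0" --pt "0 0 0 -0.03 0 0 0" --pt "0 0 0 -0.06 0 0 0" --pt "0 0 0 -0.1 0 0 0" --pt "0 0 0 -0.11 0 0 0" --pt "0 0.02 0.02 -0.11 0 0 0" --pt "0 0.05 0.05 -0.11 0 0 0.3" --pt "0 0.08 0.08 -0.11 0 0 0.7" --pt "0 0.11 0.11 -0.11 0 0 0.7" --pt "0 0.14 0.14 -0.11 0 0 0.7" --pt "0 0.17 0.17 -0.11 0 0 0.7" --pt "0 0.19 0.192 -0.11 0 0 0.7" --pt "0 0.203 0.206 -0.11 0 0 0.7" --pt "0 0.203 0.206 -0.11 0 0 0.7" --pt "0 0.203 0.206 -0.11 0 0 0.7" --pt "0 0.203 0.206 -0.11 0 0 0.7"

```text
time_s: 11.9
tool_pos: [0.5666, -0.1537, 0.2682]
tool_rot: [0.669, 0.743, -0.0, -0.0]
force: [0.1, -0.6, -1.6]
gripper_width: 0.0264
grasp_force: 42.7
```

```bash
python3 - <<'E'
from h import *
d,im=snap('wrist','w6')
cv2.imwrite('pics/w6c.png',cv2.resize(im[80:380,120:520],(800,600),interpolation=cv2.INTER_CUBIC))
E
```

```text
(no output)
```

View pics/w6c.png

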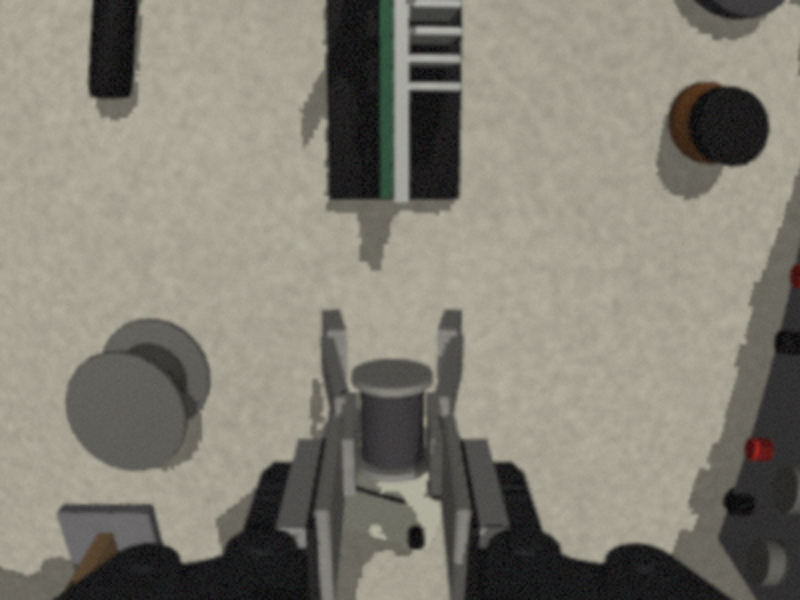

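Sink spans x 395–409 ending at y≈200, the board spans x 379–394 beside it, and the jaw arms' inner edges are at x≈346 and 440 (y 312).

```bash
python3 - <<'E'
from h import *
d=np.load('pics/w6.npz'); o=ctrl.observe(); T=R.from_quat(o['tool_rot'])
def q(n,u,v,z):
    P=at_z(d,(120+u/2,80+v/2),z,True); print(n,T.inv().apply(P-o['tool_pos']).round(4))
q('sinkL',395,198,.095);q('sinkR',409,198,.095);q('sinkL',394,20,.095);q('bdL',379,195,.092);q('fin',420,87,.095)
q('tipL',346,314,.18);q('tipR',440,314,.18);q('hub',352,380,.25);q('hub',432,380,.25)
E
```

```text
sinkL [0.0333 0.0022 0.1733]
sinkR [0.0333 0.0082 0.1733]
sinkL [0.1094 0.0017 0.1733]
bdL [ 0.0342 -0.0047  0.1763]
fin [0.0809 0.0126 0.1733]
tipL [ 0.0079 -0.0141  0.0883]
tipR [0.0079 0.0165 0.0883]
hub [ 0.0137 -0.0086  0.0183]
hub [0.0137 0.0102 0.0183]
```

Emit:
jog_arm --pt "0 0.025 0.001 0 0 0 0" --pt "0 0.05 0.001 0 0 0 0" --pt "0 0.05 0.001 0 0 0 0" --pt "0 0.05 0.001 0 0 0 0" --pt "0 0.05 0.001 0.03 0 0 0" --pt "0 0.05 0.001 0.06 0 0 0" --pt "0 0.05 0.001 0.075 0 0 0" --pt "0 0.05 0.001 0.09 0 0 0" --pt "0 0.05 0.001 0.1 0 0 0" --pt "0 0.05 0.001 0.11 0 0 0" --pt "0 0.05 0.001 0.113 0 0 0" --pt "0 0.05 0.001 0.113 0 0 0" --pt "0 0.05 0.001 0.113 0 0 0"

```text
time_s: 13.25
tool_pos: [0.5634, -0.1033, 0.1558]
tool_rot: [0.669, 0.743, 0.0, 0.0]
force: [-0.7, -0.1, -1.4]
gripper_width: 0.0263
grasp_force: 42.7
```

No unexpected force, so I'll release it.

Emit:
jog_arm --pt "0.4 0 0 0 0 0 0" --pt "0.5 0 0 0 0 0 0" --pt "0.6 0 0 0 0 0 0" --pt "0.8 0 0 0 0 0 0" --pt "1 0 0 0 0 0 0" --pt "1 0 0 0 0 0 0" --pt "1 0 0 0 0 0 0" --pt "1 0 0 0 0 0 0" --pt "1 0 0 -0.02 0 0 0" --pt "1 0 0 -0.05 0 0 0" --pt "1 0 0 -0.09 0 0 0" --pt "1 0 0 -0.13 0 0 0" --pt "1 0 0 -0.13 0 0 0" --pt "1 0 0 -0.13 0 0 0" --pt "1 0 0 -0.13 0 0 0"

```text
time_s: 14.75
tool_pos: [0.5623, -0.1031, 0.2841]
tool_rot: [0.669, 0.743, -0.0, -0.001]
force: [0.0, -0.4, -0.0]
gripper_width: 0.0855
grasp_force: 0.0
```

My picture views are used up, so I'll check numerically: match the gripped first pair's hub and plates (`w4`) in the new wrist image.

```bash
python3 - <<'E'
from h import *
d,im=snap('wrist','w7'); a=np.load('pics/w4.npz')['img']
t=a[205:270,280:355]
m=cv2.matchTemplate(im,t,cv2.TM_CCOEFF_NORMED); print(cv2.minMaxLoc(m))
n=np.load('pics/w2.npz')['img']; print('ref no clamp',cv2.minMaxLoc(cv2.matchTemplate(n,t,cv2.TM_CCOEFF_NORMED))[1])
a=im[150:300,250:380]; print('\n'.join(''.join(' .:-=+*#%@'[min(9,v//22)] for v in r) for r in cv2.resize(cv2.cvtColor(a,cv2.COLOR_BGR2GRAY),(87,55))))
o=ctrl.observe(); print(o['force'],np.abs(o['qvel']).max())
E
```

```text
(-0.4994696080684662, 0.7309181094169617, (216, 114), (279, 200))
ref no clamp 0.6348525881767273
######################+:..  ..  .  .....:---+###+==+++*++++++++++=**#######***#########
######################+:.  ..      .. ..:-:-+###*==+************+++**##################
######################+:.... .  .      .:---+###*-...........:...=****#########**######
#################*###*+:...  ..      ...----*###*=::::::::::---:.-**###########**######
**#############*####*+=:. .. ..        .:---+###*=------------=-:=*##############*#####
###################*+==:. .. .     . . .:---+####***************++****##****#######**##
##################*+===:  .....   ......:---+###*+++++++++++++++++*##*#################
#################*+====:......... ......:---+###*-::::::::::---..-******########*######
################*+=====:.........   .. .:---+###*-:::::-:::::---.-*###**************###
################+======:........ . .....:---+###*==-======----==-=*####################
##############*+=======-.........  .. ..:---+####*#############**+*#############*####*#
###############+=====+=-..........
[... 3196 characters left out ...]
#########################
###########*##*#*+=+**#*################**########################################*####
#####*###########*+*####################**#############################################
########################################**#############################################
######*################################################################################
#############*#########################################################################
#####****############****##############################################################
#*******###############################################################################
[-0.48568405 -0.13100786  0.06974679] 0.005292887951931914
```

The second tweezers sit upright and symmetric on the plate, with the hub at the same image row as the first pair. Handing in.

```bash
python3 -c "
from rig import ctrl
print(ctrl.hand_in())"
```

```text
the job is handed in; nothing more can be done
None
```

The job is handed in: each pair of tweezers stands upright and released over board and heat sink, one on each end strip. The first I saw in a picture; the second I checked only from image data, and the hand-in returned no verdict.

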